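# Fit the forming stake in its bench socket and lock it with the lynch pin

### The job

Take the white-headed forming stake from its wooden cradle and slide its shank into the blue bench socket until you feel it come home on the stop hidden inside, gently, without ramming it. Then take the lynch pin from the punch block, push it down through the cross hole in the stake's tongue behind the socket until its head sits on the tongue, with its ring to the side away from the socket, and swing the sprung ring over the end of the tongue so that it snaps shut underneath. Leave the hammer, the pliers and the two jars where they are.

Things in the scene. Friction and masses are not known exactly. Their poses are not given: they have to be found in the camera images.
- socket: Blue cast socket bolted to the bench. Origin: underside of its foot (130 x 100 x 12 mm) below the middle of the bore; z up, x along the level bore, out of the mouth. Block 40 x 40 mm in section, from x = +45 (mouth) to -57 mm (rear face), its top 120 mm above the bench; square bore 28 x 28 mm; a 20.5 mm hole in the rear lets the stake's tongue out.
- socket_mouth (a point): Centre of the bore at its mouth, 45 mm along the socket's x from its origin, 100 mm above the bench. Flared lips reach 9 mm farther out and widen the mouth to about 40 mm. A solid stop in the bore, on which the shank's shoulder comes to rest, is clamped somewhere between 74 and 88 mm behind the mouth: it cannot be seen, only felt. Over 40 N on it is ramming.
- plunger_cap (a point): Top of the brass-capped plunger on the socket (13 mm above the block, socket x = +10 mm). Its sprung ball presses down on the shank: a first, passing resistance of 5 to 10 N as the shank's front edge rides under it, 45 to 60 mm before home, then a drag of a few newtons. This is not the stop.
- stake: Forming stake, loose, about 0.65 kg, 280 mm long. Origin on its axis at the bare neck, where to grip; x from the tongue to the white nylon head, z up. Steel shank 26 x 26 mm from x = -112 (shoulder) to +24 mm; flange and round head, diameter 50 mm, from +24 to +114 mm. In the socket its x is the socket's x; home, its origin is 24 to 38 mm outside the mouth.
- cross_hole (a point): Upper mouth of the upright 10 mm cross hole in the stake's tongue (stake frame x = -150.5, z = +9 mm). The tongue, 18 x 18 mm, runs from the shoulder at x = -112 to x = -166.5 mm. With the stake home the hole is 10 to 25 mm behind the socket's rear face and the tongue's top 108 mm above the bench.
- cradle: Fixed wooden cradle holding the stake level, axis 55 mm above the bench. Origin on the bench under the stake's neck (to 3 mm), x along the stake. Base 200 x 70 x 12 mm; posts 16 mm thick, 56 mm wide, notched: at x = -80 mm (52 mm high, under the shank) and x = +76 mm (42 mm high, under the head).
- pin: Lynch pin, loose, yellow zinc, 75 g, standing in the punch block. Origin on its axis at the underside of its head; z up; x to the side where the ring swings. Head 16 (x) x 14 (y) mm, 36 mm tall, z = 0 to +36 mm; below it a shank of 9 mm diameter, 42 mm long, tip blunt. Ring hinge along y through the head at x = +6.5, z = +8 mm.
- ring (a joint): The pin's sprung wire ring, 44 mm across, wire 4 mm. 0: open, standing out along the pin's x, 10 degrees above level. 1.745 rad: shut, hanging straight down beside the shank. Sprung both ways: below about 0.87 rad it springs open, beyond it snaps shut; about 2 N at its far side swings it.
- ring_far (a point): Middle of the ring's far side (wire centre), 44 mm from the hinge.
- punch_block: Dark wooden punch block, fixed, 150 (x) x 60 (y) x 52 (z) mm, origin at the centre of its underside. The pin stands in a hole at x = -45 mm, its head on the block's top; three steel punches stand up to 34 mm out of the top at x = +30 to +63 mm.
- hammer: Small hammer lying on the bench, a bystander.
- pliers: Pliers with red handles, 150 mm long, lying flat, a bystander.
- jar_a: Small glass jar with a lid, diameter 42 mm, 42 mm high, a bystander.
- jar_b: A second jar like jar_a, a bystander.

How it is judged:
By the outcome, as a careful person would: the job done as asked, in the order asked, and still so for the second after the job is handed in, with the robot touching nothing.
It also fails if it takes over 67 s, if anything falls off the work surface, if the arm or the gripper's body presses on something with over 40 N, if the wrist force passes 120 N, or if a joint passes its speed limit or range.

### The arm

A 7-joint arm with a two-finger parallel gripper is mounted at the origin on the work surface. World frame = base frame: x ahead of the robot, y to its left, z up, the work surface at z = 0. Lengths are in mm, angles in rad, forces in N, time in s.
With the tool pointing down it reaches from about 425 to 925 mm from the base axis. Payload 6.8 kg.
Tool frame: the origin (TCP) lies midway between the tips of the shut fingers; the grasp point (between the pads) lies 19 mm behind it (arm.grip_point_offset is the distance from the TCP to the grasp point, in mm); y points along the fingers, z is the direction in which the jaws open and shut, and the axes are right-handed (so a half turn about y gives the same grasp; the last joint's range is limited). The gripper opens to 88 mm and grips with 3 to 60 N. Pads are 20 mm wide; open, the fingers measure 115 mm over their backs; the gripper's body (75 mm by 178 mm) begins 61 mm behind the grasp point.
Start: joints at [1.162, 0.477, 0.022, 1.555, -0.011, 1.109, -0.083], TCP at [200.002, -644.707, 185.964] pointing down, gripper open.
Joint ranges: [-2.96, 2.96], [-0.34, 2.1], [-1.41, 1.46], [0.24, 2.44], [-1.37, 4.51], [0.17, 1.92], [-2.96, 2.96]. Speed limits (rad/s): [2.39, 2.39, 3.14, 3.14, 3.14, 3.14, 3.14].

### API

Orientations are given as a unit quaternion [w, x, y, z].
In Python, from rig import arm gives the robot as it stands. The module is installed in compiled form; this text tells all that it offers.
- The arm moves only by the tool apply_moves, never from a script. Its argument "commands" is one flat list of numbers, 7 for each row, row after row: the shift along the world's x, y, z in cm, then the turn, a rotation vector about the world's x, y, z in rad, then the opening, from -1 (shut) to 1 (fully open). A call has 1 to 12 rows; each row is the pose to reach, as a shift and turn from the pose commanded when the call began; what a row does not reach only later rows make up. A row lasts 1/12 s, in which the tool goes at most 41.7 mm and 7.16 degrees, less where a joint would pass 70% of its speed; a pose out of reach is approached as far as the arm can. A call with a gripper value outside its range is refused whole. The fingers move at their own pace and stop on an object; the grip force is fixed at half the most. Time passes only in rows, so rows that repeat a pose let the fingers close. It gives the time, the measured TCP pose, the force and the opening at its end, in the units of the state.
- arm.sense(): the state, without advancing time (a new reading comes with each control period).
- arm.snapshot(name): name is "scene" or "top"; returns the picture (384x512x3 uint8, red, green, blue); there is no depth.
- arm.camera_info(name): a dict with "camera_matrix" (3x3 intrinsics, pixels), "k1" (the pictures are not rectified: a ray, as slopes to the right and down, at radius r is drawn at 1 + k1 r^2 times it, then the intrinsics apply), "origin" and "rotation" of the camera in the world. Camera axes: x right, y down, z forward; pixel columns grow to the right and rows downward; lengths in mm; the calibration is good to about 2 mm. A picture is of the moment at which its call begins. camera_info takes no time and is no camera call.
- arm.finish_job(): hands the job in, once; it reports no verdict.
The state is a dict: "time_s": time; "joint_pos": joint angles; "qvel": joint speeds; "tau": joint torques, N m; "position": TCP position; "eef_rot": TCP orientation; "contact_force": force on the tool from outside, world axes, zero at the start; "wrist_torque": the same for the moment, N m; "width": finger opening in mm.
Only numpy, scipy, OpenCV 4.12 (cv2) and the standard library are available. Lean on these libraries where they do the work, as an engineer would, in place of code of your own. Each camera call takes 0.05 s, during which the arm holds its last target. There are 200 camera calls.

## Working session

There is one attempt and no reset: what is moved stays moved. The work goes in short steps, Python scripts to look and compute and a tool call to move; the robot and the scene stay as the last step left them, time stands still between calls to the robot, and variables do not carry over. Pictures are saved under pics/ and viewed, about 8 in all and at most 12, crops included, and the job is handed in when it is done.

Besides the shell and the picture viewer there is one more tool, called after ">>>" as a command line: name --argument value ..., lists and objects as JSON in quotes. apply_moves: Moves the arm, as the interface text tells. Its arguments: {"type":"object","properties":{"commands":{"type":"array","items":{"type":"number"}}},"required":["commands"]}

```bash
mkdir -p pics; cat > h.py <<'E'
import numpy as np, cv2
from rig import arm
def info(n):
    c=arm.camera_info(n); return np.array(c["camera_matrix"]),c["k1"],np.array(c["origin"]),np.array(c["rotation"])
def snap(n,f):
    im=np.array(arm.snapshot(n)); cv2.imwrite(f"pics/{f}.png",im[:,:,::-1]); return im
def ray(n,u,v):
    K,k,o,R=info(n)
    d=np.array([(u-K[0,2])/K[0,0],(v-K[1,2])/K[1,1]]); s=d.copy()
    for _ in range(30): s=d/(1+k*(s@s))
    return o,R@np.array([s[0],s[1],1.])
def onz(n,u,v,z):
    o,d=ray(n,u,v); return o+d*(z-o[2])/d[2]
def proj(n,p):
    K,k,o,R=info(n); q=R.T@(np.array(p,float)-o); s=q[:2]/q[2]; s=s*(1+k*(s@s))
    return np.array([K[0,0]*s[0]+K[0,2],K[1,1]*s[1]+K[1,2]])
def tri(u1,v1,u2,v2,a="scene",b="top"):
    o1,d1=ray(a,u1,v1);o2,d2=ray(b,u2,v2)
    t=np.linalg.lstsq(np.c_[d1,-d2],o2-o1,rcond=None)[0]
    p,q=o1+d1*t[0],o2+d2*t[1]; return (p+q)/2,np.linalg.norm(p-q)
E
python3 - <<'E'
from h import *
np.set_printoptions(precision=3,suppress=True)
for n in("scene","top"):
    im=snap(n,n+"0"); K,k,o,R=info(n); print(n,K.tolist(),k,o,R)
    cv2.imwrite(f"pics/{n}0b.png",cv2.resize(im[:,:,::-1],(800,600),interpolation=cv2.INTER_CUBIC))
print(arm.sense(),arm.grip_point_offset)
E
```

```text
scene [[467.76257273644296, 0.0, 257.074711665077], [0.0, 467.76257273644296, 192.30915155730673], [0.0, 0.0, 1.0]] -0.07366709493987485 [1572.842  249.935  766.598] [-0.297  0.541  0.686 -0.386]
top [[366.7233796770867, 0.0, 252.81267763966238], [0.0, 366.7233796770867, 188.90607420853974], [0.0, 0.0, 1.0]] -0.116341625089224 [ 339.15   -18.646 1298.891] [ 0.055 -0.695  0.714 -0.058]
{'time_s': 0.1, 'joint_pos': array([ 1.162,  0.478,  0.022,  1.556, -0.011,  1.109, -0.083]), 'qvel': array([ 0.   , -0.003,  0.001, -0.003, -0.001,  0.001, -0.   ]), 'tau': array([  0.004, -58.409,   1.54 , -27.331,  -0.054,   0.013,   0.   ]), 'position': array([ 199.835, -644.153,  185.099]), 'eef_rot': array([ 0.106, -0.106,  0.7  , -0.699]), 'contact_force': array([-0.249, -0.285,  0.325]), 'wrist_torque': array([0.001, 0.008, 0.039]), 'width': 88.05200528743899} 18.700000000000003
```

View pics/scene0b.png

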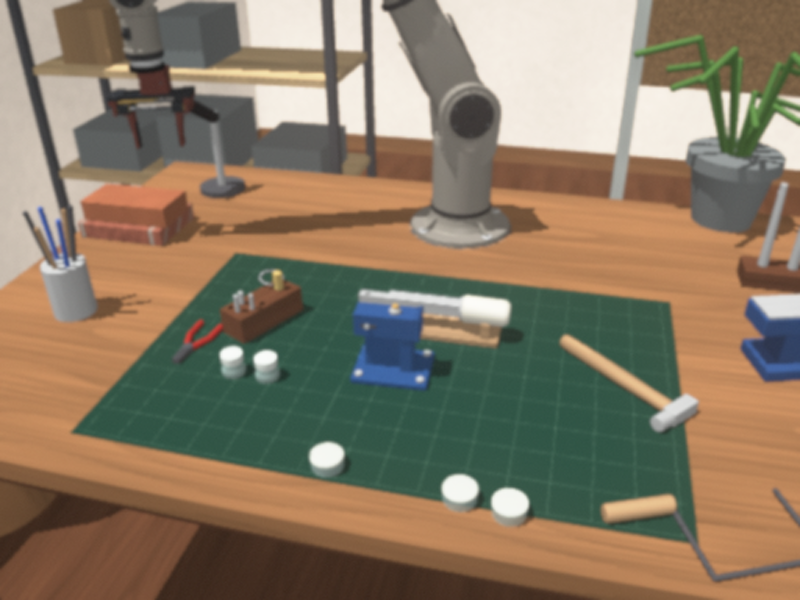

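View pics/top0b.png

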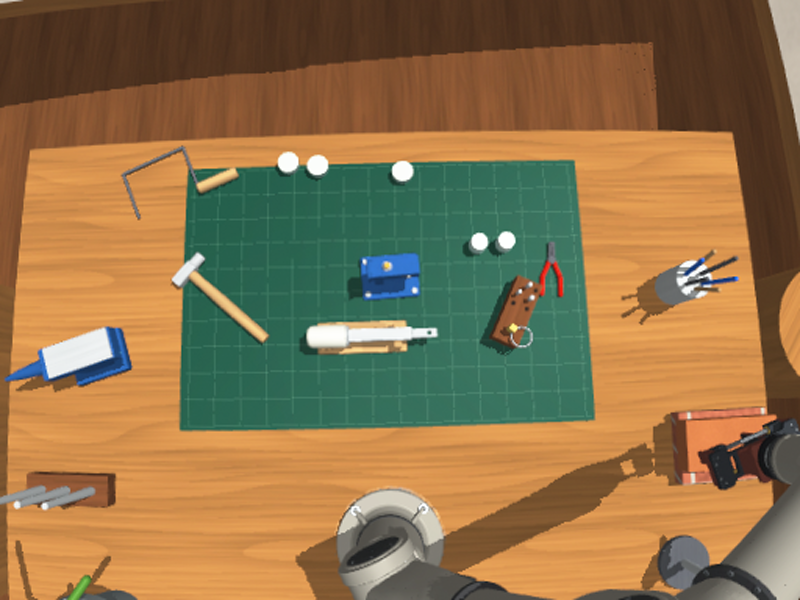

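The top view shows the stake's head at (325,336)/1.5625 and its tongue at (435,333), with the socket block at u 361–420. The plunger at (387,266) puts the mouth on the left (+y). The pin is at (513,328) and its ring at (521,337). I'll enlarge both for measuring.

```bash
python3 - <<'E'
s=open('h.py').read()
s=s.replace('np.array(c["rotation"])','Rotation.from_quat(c["rotation"],scalar_first=True).as_matrix()').replace("import numpy as np, cv2","import numpy as np, cv2\nfrom scipy.spatial.transform import Rotation")
s+='''
def crop(f,g,u0,v0,u1,v1,k):
    im=cv2.imread(f"pics/{f}.png")[v0:v1,u0:u1]; cv2.imwrite(f"pics/{g}.png",cv2.resize(im,None,fx=k,fy=k,interpolation=cv2.INTER_NEAREST))
'''
open('h.py','w').write(s)
E
python3 - <<'E'
from h import *
a=cv2.imread("pics/top0.png")[155:230,192:352]; b=cv2.imread("pics/scene0.png")[165:255,135:335]
a=cv2.resize(a,(800,375),interpolation=cv2.INTER_CUBIC); 
cv2.imwrite("pics/topc.png",a); cv2.imwrite("pics/scc.png",cv2.resize(b,(800,360),interpolation=cv2.INTER_CUBIC))
E
```

```text
(no output)
```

View pics/topc.png

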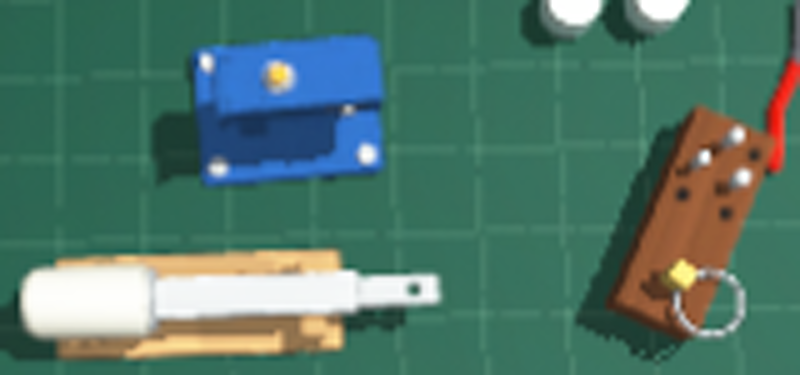

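View pics/scc.png

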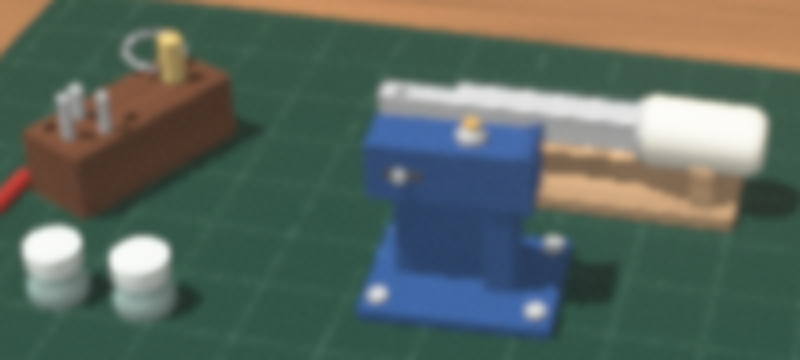

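```bash
python3 - <<'E'
from h import *
np.set_printoptions(precision=1,suppress=True)
T=lambda x,y:((x+.5)/5-.5+192,(y+.5)/5-.5+155)
S=lambda x,y:((x+.5)/4-.5+135,(y+.5)/4-.5+165)
def t(n,x,y,z): p=onz("top",*T(x,y),z); print(n,p); return p
def s(n,x,y,z): p=onz("scene",*S(x,y),z); print(n,p); return p
a=t("tongue end",440,289,60);b=t("head end",20,303,55);t("hole",414,290,64);t("shoulder mid",358,292,66);t("flange",155,300,66)
d=b-a;print("len",np.linalg.norm(d),"yaw",np.degrees(np.arctan2(d[1],d[0])), "origin",a+d*166.5/280.5)
t("plunger",278,75,133);s("plunger s",471,120,133);print(tri(*S(471,120),*T(278,75)))
for p in[(215,52),(220,117),(383,108),(380,37)]: t("blk",*p,120)
for p in[(365,150),(383,118),(543,125),(533,160)]: s("blk s",*p,120)
for p in[(193,50),(205,185),(383,170)]: t("foot",*p,12)
for p in[(362,315),(553,332),(572,240)]: s("foot s",*p,6)
t("pin",683,274,88);s("pin s",172,37,88);print(tri(*S(172,37),*T(683,274)))
t("ring c",709,302,64)
for p in[(700,105),(778,135),(685,342),(607,303)]:t("pb",*p,52)
for p in[(230,78),(80,152),(25,128)]:s("pb s",*p,52)
for n in("scene","top"): print(n,info(n)[2])
for n,p in(("jarA",(572,8)),("jarB",(660,5))): t(n,*p,42)
E
```

```text
tongue end [ 454.7 -115.6   60. ]
head end [453.  170.3  55. ]
hole [454.2 -97.7  64. ]
shoulder mid [453.7 -59.7  66. ]
flange [451.8  77.2  66. ]
len 285.91915231017674 yaw 90.33779692378693 origin [453.7  54.1  57. ]
plunger [590.1 -10.  133. ]
plunger s [591.8  -9.1 133. ]
(array([590.2,  -9.8, 131.9]), np.float64(0.39957191581951323))
blk [609.4  31.2 120. ]
blk [565.8  28.8 120. ]
blk [569.  -78.1 120. ]
blk [616.7 -77.7 120. ]
blk s [621.8 -71.4 120. ]
blk s [582.2 -71.2 120. ]
blk s [567.2  32.6 120. ]
blk s [609.1  35.4 120. ]
foot [636.1  51.6  12. ]
foot [537.7  44.7  12. ]
foot [545.1 -82.   12. ]
foot s [646.3 -71.3   6. ]
foot s [635.2  54.9   6. ]
foot s [532.2  46.3   6. ]
pin [ 457.5 -276.2   88. ]
pin s [ 459.3 -272.3   88. ]
(array([ 457.1, -274.9,   86.8]), np.float64(3.102857067384931))
ring c [ 440.2 -298.    64. ]
pb [ 578.8 -302.8   52. ]
pb [ 556.2 -356.5   52. ]
pb [ 414.4 -282.6   52. ]
pb [ 442.6 -230.3   52. ]
pb s [ 449.3 -233.4   52. ]
pb s [ 569.7 -301.2   52. ]
pb s [ 549.2 -353.7   52. ]
scene [1572.8  249.9  766.6]
top [ 339.1  -18.6 1298.9]
jarA [ 652.8 -218.2   42. ]
jarB [ 653.5 -281.    42. ]
```

>>> apply_moves --commands '[20,29,1.5,0,0,1.0,1,20,29,1.5,0,0,1.0,1,20,29,1.5,0,0,1.0,1,20,29,1.5,0,0,1.0,1,20,29,1.5,0,0,1.0,1,20,29,1.5,0,0,1.0,1,20,29,1.5,0,0,1.0,1,20,29,1.5,0,0,1.0,1,25.3,69.8,-2,0,0,1.27,1,25.3,69.8,-2,0,0,1.27,1,25.3,69.8,-2,0,0,1.27,1,25.3,69.8,-2,0,0,1.27,1]'

```text
time_s: 1.1
position: [413.5, -204.3, 186.6]
eef_rot: [-0.5, 0.5, -0.5, 0.5]
contact_force: [1.0, -0.0, 0.3]
width: 87.8
```

```bash
cat >> h.py <<'E'
def st():
    s=arm.sense(); R=Rotation.from_quat(s["eef_rot"],scalar_first=True).as_matrix()
    print("t %.2f"%s["time_s"],"pos",np.round(s["position"],1),"F",np.round(s["contact_force"],1),"M",np.round(s["wrist_torque"],2),"w %.1f"%s["width"],
     "jaw yaw %.2f"%np.degrees(np.arctan2(R[1,2],R[0,2])),"tool y",np.round(R[:,1],3),"jawz",np.round(R[2,2],3)); return s
E
python3 - <<'E'
from h import *
st()
# edge line fits on the first pictures
im=cv2.imread("pics/top0.png"); hsv=cv2.cvtColor(im,cv2.COLOR_BGR2HSV)
def fit(pts,lab):
    pts=np.array(pts); p=np.polyfit(pts[:,1],pts[:,0],1)
    r=pts[:,0]-np.polyval(p,pts[:,1]); g=abs(r)<2*np.std(r)+.3; p=np.polyfit(pts[g,1],pts[g,0],1)
    print(lab,"yaw-90 %.2f"%-np.degrees(np.arctan(p[0])),"x at y=-20: %.1f, at y=53: %.1f"%(np.polyval(p,-20),np.polyval(p,53)),"sd %.2f"%np.std(r[g]),g.sum())
blue=(hsv[...,0]>100)&(hsv[...,0]<125)&(hsv[...,1]>120); blue[:, :225]=0; blue[:,275:]=0; blue[:150]=0;blue[200:]=0
top=[];bot=[]
for u in range(233,268):
    v=np.where(blue[:,u])[0]
    top.append(onz("top",u,v[0]-.5,120)[:2] if u>236 else (np.nan,)*2); bot.append(onz("top",u,v[-1]+.5,12)[:2])
fit([t for t in top if t[0]==t[0]],"block far top edge"); fit(bot,"foot near edge")
g=cv2.cvtColor(im,cv2.COLOR_BGR2GRAY).astype(float)
w=(hsv[...,1]<45)&(hsv[...,2]>150)
c=[]
for u in range(224,262):
    v=np.where(w[200:230,u])[0]+200; c.append(onz("top",u,v.mean(),66)[:2])
fit(c,"shank centre")
c=[]
for u in range(198,220):
    v=np.where(w[200:230,u])[0]+200; c.append(onz("top",u,v.mean(),70)[:2])
fit(c,"head centre")
im=cv2.imread("pics/scene0.png"); hsv=cv2.cvtColor(im,cv2.COLOR_BGR2HSV)
blue=(hsv[...,0]>100)&(hsv[...,0]<125)&(hsv[...,1]>120); blue[:,:220]=0;blue[:,285:]=0;blue[:180]=0;blue[255:]=0
c=[]
for u in range(228,272): v=np.where(blue[:,u])[0]; c.append(onz("scene",u,v[-1]+.5,0)[:2])
fit(c,"scene foot far edge")
E
```

```text
t 1.10 pos [ 413.5 -204.3  186.6] F [ 1.  -0.   0.3] M [-0.08 -0.1  -0.01] w 87.8 jaw yaw 0.08 tool y [-0. -0. -1.] jawz -0.0
block far top edge yaw-90 3.26 x at y=-20: 616.2, at y=53: 612.1 sd 0.93 30
foot near edge yaw-90 3.01 x at y=-20: 540.3, at y=53: 536.4 sd 1.08 35
shank centre yaw-90 0.34 x at y=-20: 453.6, at y=53: 453.2 sd 0.57 37
head centre yaw-90 -0.26 x at y=-20: 451.6, at y=53: 452.0 sd 0.71 22
scene foot far edge yaw-90 3.16 x at y=-20: 640.5, at y=53: 636.5 sd 1.22 44
```

>>> apply_moves --commands '[3.95,25.7,-4,0,0,0,1,3.95,25.7,-4,0,0,0,1,3.95,25.7,-4,0,0,0,1,3.95,25.7,-4,0,0,0,1,3.95,25.7,-4,0,0,0,1,3.95,25.7,-4,0,0,0,1,3.95,25.7,-4,0,0,0,1,3.95,25.7,-4,0,0,0,1,3.95,25.7,-4,0,0,0,1]'

```text
time_s: 1.85
position: [452.9, 51.0, 146.5]
eef_rot: [-0.5, 0.501, -0.5, 0.499]
contact_force: [0.8, -1.6, -0.2]
width: 87.6
```

```bash
python3 - <<'E'
from h import *
st()
snap("top","top1");snap("scene","scene1")
a=cv2.imread("pics/top1.png")[170:240,192:292]; b=cv2.imread("pics/scene1.png")[110:230,210:340]
cv2.imwrite("pics/c1.png",np.hstack([cv2.resize(a,(400,280),interpolation=cv2.INTER_CUBIC),cv2.resize(b,(303,280),interpolation=cv2.INTER_CUBIC)]))
E
```

```text
t 1.85 pos [452.9  51.  146.5] F [ 0.8 -1.6 -0.2] M [-0.08 -0.07 -0.03] w 87.6 jaw yaw 0.11 tool y [-0.001 -0.    -1.   ] jawz -0.001
```

View pics/c1.png

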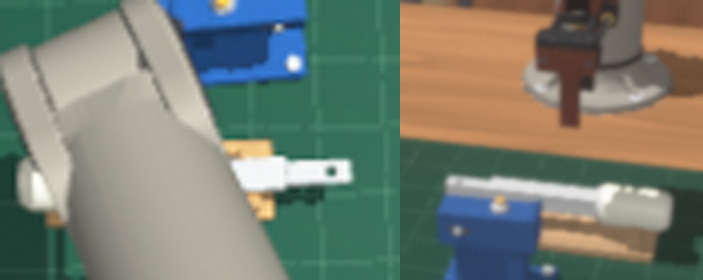

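The picture shows the fingers above the neck, clear of the flange and the cradle. I'll descend and grip.

>>> apply_moves --commands '[0,0,-4,0,0,0,1,0,0,-8,0,0,0,1,0,0,-10.5,0,0,0,1,0,0,-11,0,0,0,1,0,0,-11,0,0,0,1,0,0,-11,0,0,0,-1,0,0,-11,0,0,0,-1,0,0,-11,0,0,0,-1,0,0,-11,0,0,0,-1,0,0,-11,0,0,0,-1,0,0,-11,0,0,0,-1]'

```text
time_s: 2.87
position: [453.8, 50.7, 37.5]
eef_rot: [-0.5, 0.5, -0.5, 0.5]
contact_force: [0.9, -0.4, 1.1]
width: 51.2
```

```bash
python3 -c "
from h import *
st()"
```

```text
t 2.87 pos [453.8  50.7  37.5] F [ 0.9 -0.4  1.1] M [-0.05 -0.04 -0.01] w 51.2 jaw yaw -0.01 tool y [ 0.001 -0.    -1.   ] jawz 0.001
```

>>> apply_moves --commands '[0,0,0,0,0,0,-1,0,0,0,0,0,0,-1,0,0,0,0,0,0,-1,0,0,0,0,0,0,-1,0,0,0,0,0,0,-1,0,0,0,0,0,0,-1,0,0,0,0,0,0,-1]'

```text
time_s: 3.45
position: [453.3, 50.8, 36.8]
eef_rot: [0.5, -0.5, 0.5, -0.5]
contact_force: [-0.7, 0.2, 0.1]
width: 4.5
```

```bash
python3 -c "
from h import *
st()"
```

```text
t 3.45 pos [453.3  50.8  36.8] F [-0.7  0.2  0.1] M [-0.06 -0.07 -0.  ] w 4.5 jaw yaw 0.00 tool y [-0.  0. -1.] jawz -0.0
```

```bash
python3 - <<'E'
from h import *
st()
snap("top","top2");snap("scene","scene2")
a=cv2.imread("pics/top2.png")[170:240,192:292]; b=cv2.imread("pics/scene2.png")[110:240,210:340]
cv2.imwrite("pics/c2.png",np.hstack([cv2.resize(a,(400,400),interpolation=cv2.INTER_CUBIC),cv2.resize(b,(400,400),interpolation=cv2.INTER_CUBIC)]))
E
```

```text
t 3.45 pos [453.3  50.8  36.8] F [-0.7  0.2  0.1] M [-0.06 -0.07 -0.  ] w 4.5 jaw yaw 0.00 tool y [-0.  0. -1.] jawz -0.0
```

View pics/c2.png

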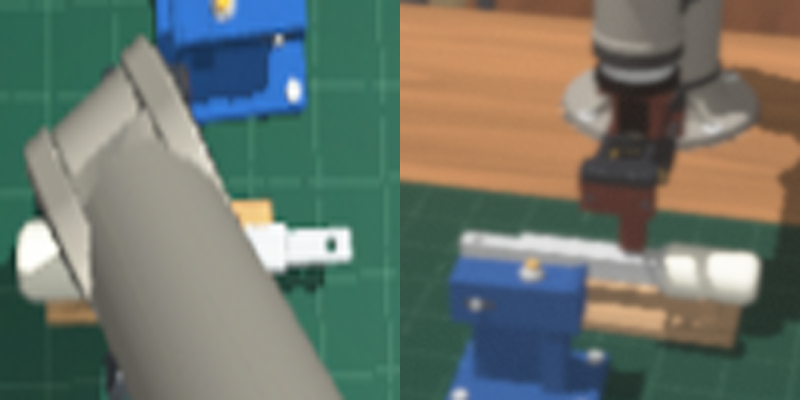

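The right-hand crop shows the finger ending at the top edge of the shank at (632,250), so the fingers look to be behind the shank. I'll check this with projections.

```bash
python3 - <<'E'
from h import *
np.set_printoptions(precision=1,suppress=True)
f=lambda p:(proj("scene",p)-[210,110])*400/130+[400,0]
g=lambda p:(proj("top",p)-[192,170])*[4,400/70]
for p in[(453.3,50.8,36.8),(453,51,68),(453,51,110),(453,-113,64),(453,165,55)]: print(p,f(p),g(p))
q=proj("scene",(453,51,68));print(q)
im=cv2.imread("pics/scene0.png");hsv=cv2.cvtColor(im,cv2.COLOR_BGR2HSV)
for n,(x,y) in {"tongue near top corner":(380,85),"head end right":(767,135)}.items():
    u,v=(x+.5)/4-.5+135,(y+.5)/4-.5+165
    print(n,onz("scene",u,v,64),onz("scene",u,v,55))
E
```

```text
(453.3, 50.8, 36.8) [630.3 278.7] [155.7 255.6]
(453, 51, 68) [631.3 250.2] [153.3 251.4]
(453, 51, 110) [632.3 210.9] [150.3 244.7]
(453, -113, 64) [461.6 233.6] [347.7 244.7]
(453, 165, 55) [753.4 276.9] [ 20.5 258.1]
[285.2 191.3]
tongue near top corner [ 453.1 -114.2   64. ] [ 438.7 -118.8   55. ]
head end right [457.9 169.3  64. ] [443.6 168.2  55. ]
```

```bash
python3 - <<'E'
from h import *
np.set_printoptions(precision=1,suppress=True)
for p in[(453,51,146.5),(505,51,146.5),(401,51,146.5)]: print(p,proj("scene",p), "c1 tip seen approx (283,164.4)")
a=cv2.imread("pics/scene2.png").astype(int);b=cv2.imread("pics/scene1.png").astype(int);c=cv2.imread("pics/scene0.png").astype(int)
for v in range(184,206,2): print(v,[tuple(x[v,285]) for x in (c,b,a)],tuple(a[v,279]),tuple(a[v,291]))
st()
E
```

```text
(453, 51, 146.5) [285.8 167.1] c1 tip seen approx (283,164.4)
(505, 51, 146.5) [282.2 176.2] c1 tip seen approx (283,164.4)
(401, 51, 146.5) [289.2 158.6] c1 tip seen approx (283,164.4)
184 [(np.int64(75), np.int64(91), np.int64(61)), (np.int64(74), np.int64(89), np.int64(59)), (np.int64(49), np.int64(54), np.int64(85))] (np.int64(71), np.int64(85), np.int64(59)) (np.int64(70), np.int64(84), np.int64(60))
186 [(np.int64(75), np.int64(90), np.int64(61)), (np.int64(75), np.int64(91), np.int64(60)), (np.int64(49), np.int64(55), np.int64(86))] (np.int64(75), np.int64(91), np.int64(64)) (np.int64(70), np.int64(84), np.int64(61))
188 [(np.int64(100), np.int64(112), np.int64(88)), (np.int64(99), np.int64(112), np.int64(88)), (np.int64(49), np.int64(54), np.int64(85))] (np.int64(116), np.int64(125), np.int64(110)) (np.int64(76), np.int64(90), np.int64(65))
190 [(np.int64(192), np.int64(197), np.int64(190)), (np.int64(192), np.int64(196), np.int64(190)), (np.int64(58), np.int64(63), np.int64(90))] (np.int64(205), np.int64(208), np.int64(206)) (np.int64(95), np.int64(102), np.int64(89))
192 [(
[... 1075 characters left out ...]
 np.int64(159))] (np.int64(150), np.int64(157), np.int64(163)) (np.int64(147), np.int64(149), np.int64(149))
202 [(np.int64(134), np.int64(157), np.int64(180)), (np.int64(134), np.int64(157), np.int64(179)), (np.int64(133), np.int64(156), np.int64(179))] (np.int64(133), np.int64(168), np.int64(201)) (np.int64(146), np.int64(162), np.int64(179))
204 [(np.int64(94), np.int64(122), np.int64(149)), (np.int64(94), np.int64(122), np.int64(149)), (np.int64(94), np.int64(121), np.int64(149))] (np.int64(93), np.int64(121), np.int64(150)) (np.int64(125), np.int64(162), np.int64(197))
t 3.55 pos [453.3  50.7  36.9] F [-0.4  0.6 -0.4] M [-0.1 -0.1  0. ] w 0.3 jaw yaw -0.00 tool y [-0.  0. -1.] jawz -0.0
```

```bash
python3 - <<'E'
from h import *
np.set_printoptions(precision=1,suppress=True)
p=np.array([200,-644.5,185.5]); j=np.array([.296,-.956,0])
for d in(-44,0,44): print(d,proj("scene",p+d*j)*1.5625,proj("top",p+d*j)*1.5625)
a=cv2.resize(cv2.imread("pics/scene0.png")[60:110,60:150],(720,400),interpolation=cv2.INTER_CUBIC)[:, :360+0]
a=cv2.resize(cv2.imread("pics/scene0.png")[50:100,70:130],(400,333),interpolation=cv2.INTER_CUBIC)
b=cv2.resize(cv2.imread("pics/scene1.png")[120:180,250:322],(400,333),interpolation=cv2.INTER_CUBIC)
c=cv2.resize(cv2.imread("pics/scene2.png")[150:210,250:322],(400,333),interpolation=cv2.INTER_CUBIC)[:260]
cc=np.vstack([np.hstack([a,b]),np.hstack([c,cv2.resize(cv2.imread("pics/top0.png")[255:320,440:512],(400,260))])])
cv2.imwrite("pics/c3.png",cc)
E
```

```text
-44 [182.5 159.8] [692.  453.3]
0 [162.9 160.6] [711.2 445.2]
44 [143.4 161.4] [729.9 437.2]
```

View pics/c3.png

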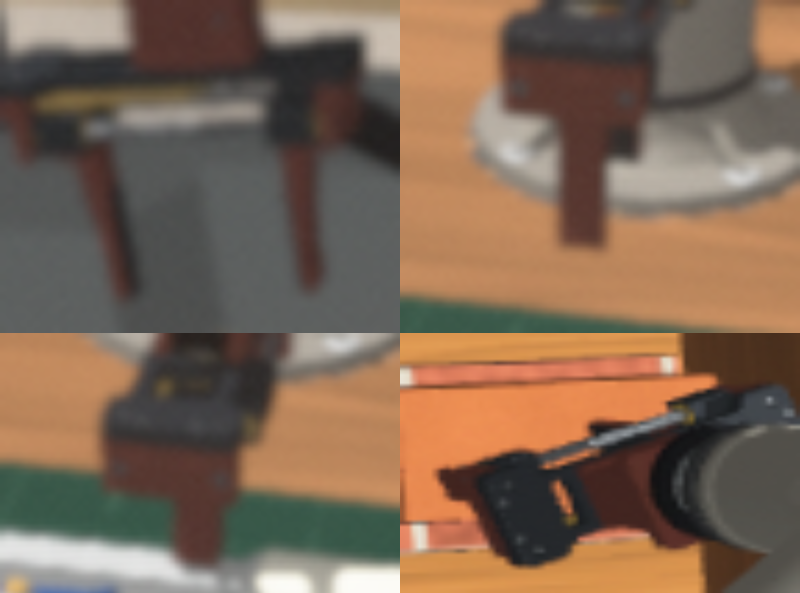

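```bash
python3 - <<'E'
from h import *
np.set_printoptions(precision=1,suppress=True)
for z in(270,290,310): print(z,onz("top",479.6,284,z))
# initial tips in scene: mid
u,v=(88.3+116.5)/2,94.2
for z in(185,200,215,230): print(z,onz("scene",u,v,z))
print("scene1 near tip outer face",[onz("scene",282.9,164.5,z)for z in(146.5,160,178)])
print("seen shut tip",[onz("scene",285.1,191.8,z) for z in(37,52,68)])
E
```

```text
270 [ 207.9 -674.8  270. ]
290 [ 210.5 -662.   290. ]
310 [ 213.  -649.3  310. ]
185 [ 120.3 -697.8  185. ]
200 [ 157.7 -673.3  200. ]
215 [ 195.2 -648.9  215. ]
230 [ 232.7 -624.4  230. ]
scene1 near tip outer face [array([440. ,  40.3, 146.5]), array([464.6,  44.9, 160. ]), array([497.5,  50.9, 178. ])]
seen shut tip [array([406.1,  42.5,  37. ]), array([430.1,  46.8,  52. ]), array([455.7,  51.3,  68. ])]
```

>>> apply_moves --commands '[0,0,4,0,0,0,-1,0,0,8,0,0,0,-1,0,0,8,0,0,0,-1,0,0,8,0,0,0,-1]'

```text
time_s: 3.88
position: [455.2, 50.9, 118.9]
eef_rot: [-0.501, 0.499, -0.499, 0.501]
contact_force: [-0.2, -0.2, -0.1]
width: 0.4
```

```bash
python3 - <<'E'
from h import *
np.set_printoptions(precision=1,suppress=True)
s=st(); im=snap("scene","scene3").astype(int)
print(proj("scene",s["position"]))
u0=int(round(proj("scene",s["position"])[0]))
for v in range(155,186): print(v,[tuple(int(k) for k in im[v,u]) for u in(u0-2,u0,u0+2)])
E
```

```text
t 3.88 pos [455.2  50.9 118.9] F [-0.2 -0.2 -0.1] M [-0.1 -0.1  0. ] w 0.4 jaw yaw -0.03 tool y [ 0. -0. -1.] jawz 0.005
[285.4 176.2]
155 [(91, 62, 54), (87, 56, 48), (87, 54, 48)]
156 [(92, 61, 54), (87, 55, 48), (88, 55, 49)]
157 [(92, 61, 52), (87, 55, 48), (88, 57, 49)]
158 [(95, 62, 51), (88, 56, 49), (88, 56, 49)]
159 [(98, 63, 53), (87, 55, 48), (88, 56, 49)]
160 [(96, 62, 52), (89, 57, 50), (86, 54, 48)]
161 [(97, 61, 53), (87, 55, 48), (88, 57, 50)]
162 [(95, 60, 50), (87, 55, 47), (88, 55, 49)]
163 [(99, 63, 54), (90, 57, 49), (88, 56, 49)]
164 [(105, 68, 56), (94, 60, 50), (90, 58, 50)]
165 [(118, 79, 61), (108, 72, 57), (103, 69, 55)]
166 [(148, 103, 74), (141, 98, 71), (134, 94, 68)]
167 [(174, 124, 86), (172, 123, 85), (168, 119, 82)]
168 [(183, 131, 90), (184, 132, 91), (183, 131, 90)]
169 [(186, 133, 91), (187, 134, 92), (186, 133, 92)]
170 [(189, 135, 94), (189, 136, 92), (190, 136, 93)]
171 [(189, 135, 93), (189, 135, 93), (190, 136, 93)]
172 [(187, 133, 92), (187, 134, 92), (188, 134, 93)]
173 [(187, 134, 92), (187, 134, 92), (187, 134, 93)]
174 [(188, 135, 94), (189, 135, 94), (190, 136, 95)]
175 [(178, 131, 92), (185, 134, 94), (189, 136, 95)]
176 [(146, 117, 85), (161, 123, 88), (165, 126, 89)]
177 [(101, 103, 80), (113, 106, 82), (121, 110, 83)]
178 [(69, 94, 77), (73, 95, 78), (79, 97, 79)]
179 [(63, 92, 76), (61, 90, 75), (63, 92, 75)]
180 [(59, 89, 74), (59, 89, 74), (61, 91, 75)]
181 [(58, 88, 73), (60, 91, 75), (63, 93, 77)]
182 [(59, 88, 73), (58, 89, 74), (64, 93, 78)]
183 [(59, 89, 73), (60, 89, 74), (65, 95, 79)]
184 [(59, 89, 74), (58, 88, 73), (65, 95, 80)]
185 [(61, 90, 75), (59, 89, 73), (63, 93, 78)]
```

>>> apply_moves --commands '[-0.15,0.2,-1,0,0,0,0.5,-0.15,0.2,-1,0,0,0,0.5,-0.15,0.2,-1,0,0,0,0.5,-0.15,0.2,-1,0,0,0,0.5,-0.15,0.2,-1,0,0,0,0.5,-0.15,0.2,-1,0,0,0,0.5,-0.15,0.2,-1,0,0,0,0.5,-0.15,0.2,-1,0,0,0,0.5,-0.15,0.2,-1,0,0,0,0.5]'

```text
time_s: 4.68
position: [451.9, 52.7, 107.0]
eef_rot: [-0.5, 0.5, -0.5, 0.5]
contact_force: [-0.0, 0.0, 0.7]
width: 57.0
```

```bash
python3 -c "
from h import *
st()"
```

```text
t 4.68 pos [451.9  52.7 107. ] F [-0.   0.   0.7] M [ 0.01 -0.06 -0.01] w 57.0 jaw yaw -0.01 tool y [ 0.  0. -1.] jawz 0.0
```

>>> apply_moves --commands '[0.1,0,-4,0,0,0,0.5,0.1,0,-7,0,0,0,0.5,0.1,0,-8,0,0,0,0.5,0.1,0,-9,0,0,0,0.5,0.1,0,-9.7,0,0,0,0.5,0.1,0,-10.2,0,0,0,0.5,0.1,0,-10.2,0,0,0,-1,0.1,0,-10.2,0,0,0,-1,0.1,0,-10.2,0,0,0,-1,0.1,0,-10.2,0,0,0,-1,0.1,0,-10.2,0,0,0,-1,0.1,0,-10.2,0,0,0,-1]'

```text
time_s: 5.68
position: [453.1, 52.7, 5.2]
eef_rot: [-0.5, 0.5, -0.5, 0.5]
contact_force: [0.5, 0.8, -0.9]
width: 29.3
```

```bash
python3 -c "
from h import *
st()"
```

```text
t 5.68 pos [453.1  52.7   5.2] F [ 0.5  0.8 -0.9] M [-0.02 -0.08 -0.07] w 29.3 jaw yaw -0.01 tool y [ 0.001 -0.    -1.   ] jawz 0.001
```

>>> apply_moves --commands '[0,0,0,0,0,0,-1,0,0,0,0,0,0,-1,0,0,0,0,0,0,-1,0,0,1,0,0,0,-1,0,0,3,0,0,0,-1,0,0,6,0,0,0,-1,0,0,8,0,0,0,-1,0,0,8,0,0,0,-1,0,0,8,0,0,0,-1]'

```text
time_s: 6.43
position: [452.9, 52.4, 85.1]
eef_rot: [-0.5, 0.5, -0.5, 0.501]
contact_force: [0.2, -0.7, -6.6]
width: 26.0
```

```bash
python3 - <<'E'
from h import *
np.set_printoptions(precision=1,suppress=True)
st(); snap("scene","scene4");snap("top","top4")
a=cv2.resize(cv2.imread("pics/scene4.png")[130:240,210:340],(709,600),interpolation=cv2.INTER_CUBIC); cv2.imwrite("pics/c4.png",a)
E
```

```text
t 6.43 pos [452.9  52.4  85.1] F [ 0.2 -0.7 -6.6] M [-0. -0. -0.] w 26.0 jaw yaw -0.04 tool y [ 0. -0. -1.] jawz 0.001
```

View pics/c4.png

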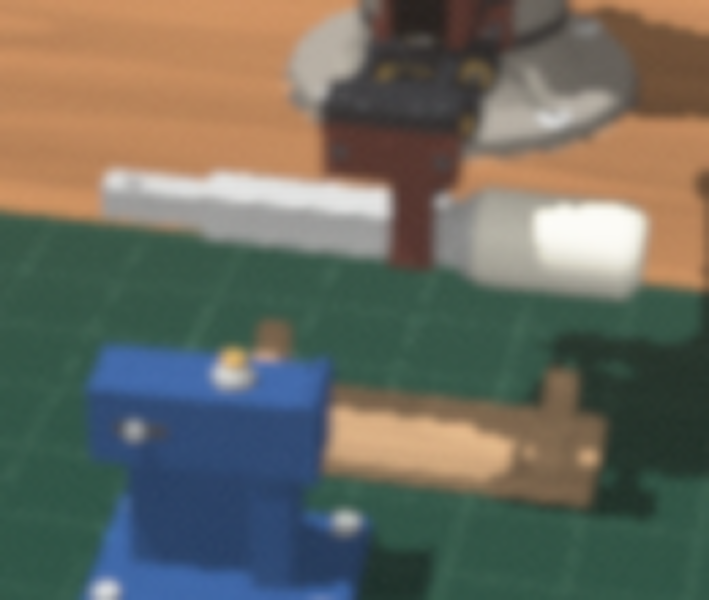

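The stake is held level: the width is 26.0 and the weight 6.5 N. I'll swing it round in y first, then line it up with the mouth.

>>> apply_moves --commands '[0,3,-0.5,0,0,0,-1,0,7,-1,0,0,0.01,-1,0,11,-2,0,0,0.02,-1,0.5,15,-3,0,0,0.04,-1,2,16.3,-3.5,0,0,0.054,-1,5,16.3,-3.5,0,0,0.054,-1,8,16.3,-3.5,0,0,0.054,-1,11,16.3,-3.5,0,0,0.054,-1,12.3,16.3,-3.5,0,0,0.054,-1,12.5,16.3,-3.5,0,0,0.054,-1,12.5,16.3,-3.5,0,0,0.054,-1,12.5,16.3,-3.5,0,0,0.054,-1]'

```text
time_s: 7.53
position: [575.5, 215.5, 48.0]
eef_rot: [-0.512, 0.515, -0.487, 0.485]
contact_force: [-0.6, -0.3, -7.0]
width: 26.0
```

```bash
python3 - <<'E'
from h import *
np.set_printoptions(precision=1,suppress=True)
st(); snap("scene","scene5");snap("top","top5")
a=cv2.resize(cv2.imread("pics/top5.png")[150:200,190:290],(800,400),interpolation=cv2.INTER_CUBIC)
b=cv2.resize(cv2.imread("pics/scene5.png")[180:255,220:375],(413,200),interpolation=cv2.INTER_CUBIC)
cc=np.zeros((600,800,3),np.uint8);cc[:400]=a;cc[400:,:413]=b
cv2.imwrite("pics/c5.png",cc)
E
```

```text
t 7.53 pos [575.5 215.5  48. ] F [-0.6 -0.3 -7. ] M [ 0.1 -0.1  0.1] w 26.0 jaw yaw 3.14 tool y [-0. -0. -1.] jawz -0.004
```

View pics/c5.png

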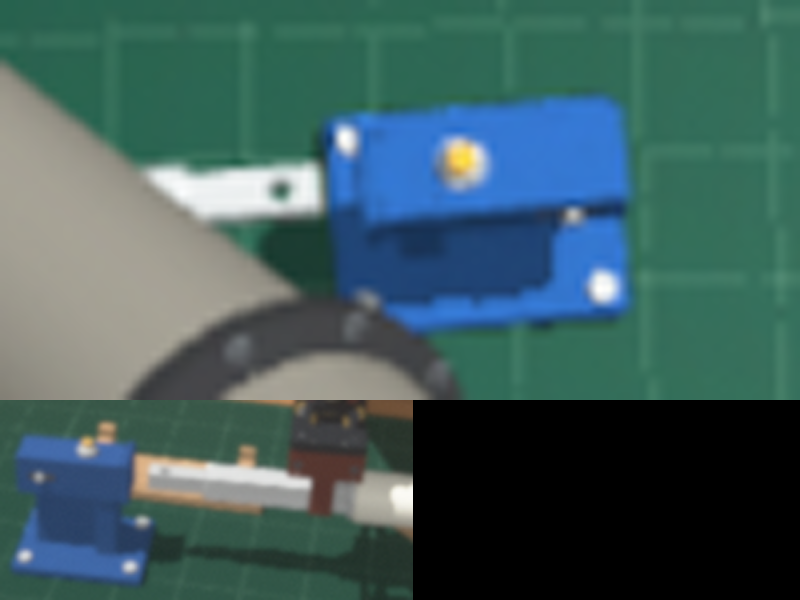

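```bash
python3 - <<'E'
from h import *
np.set_printoptions(precision=1,suppress=True)
T=lambda x,y:((x+.5)/8-.5+190,(y+.5)/8-.5+150)
print("hole",onz("top",*T(280,188),107)); print("tongue end",onz("top",*T(324,188),105))
print("plunger",onz("top",*T(460,157),133))
for x,y in((365,115),(375,222),(620,97),(626,208),(500,105),(500,213)): print("blk",onz("top",*T(x,y),120))
im=cv2.imread("pics/top5.png");hsv=cv2.cvtColor(im,cv2.COLOR_BGR2HSV)
w=(hsv[...,1]<60)&(hsv[...,2]>140)
for u in range(209,230): v=np.where(w[165:182,u])[0]+165; print(u,v.min(),v.max(),onz("top",u,(v.min()+v.max())/2,107)[:2])
# block top face: brighter blue
bl=(hsv[...,0]>100)&(hsv[...,0]<125)&(hsv[...,1]>120)
b=bl&(hsv[...,2]>170)
for u in(240,244,252,256,260,264): v=np.where(b[155:182,u])[0]+155; print(u,v.min(),v.max(),onz("top",u,v.min()-.5,120)[:2],onz("top",u,v.max()+.5,120)[:2])
E
```

```text
hole [585.9  65.6 107. ]
tongue end [585.8  47.5 105. ]
plunger [591.4  -9.5 133. ]
blk [613.   29.2 120. ]
blk [568.  26. 120.]
blk [617.8 -76.  120. ]
blk [571.1 -76.9 120. ]
blk [615.7 -26.4 120. ]
blk [570.4 -25.2 120. ]
209 171 181 [577.4 117.4]
210 171 181 [577.3 114.1]
211 171 181 [577.2 110.7]
212 171 181 [577.1 107.4]
213 171 181 [577.  104.1]
214 171 181 [577.  100.8]
215 171 181 [576.9  97.5]
216 171 181 [576.8  94.1]
217 171 181 [576.7  90.8]
218 171 181 [576.6  87.5]
219 171 177 [583.3  84.1]
220 171 176 [584.9  80.8]
221 171 176 [584.8  77.4]
222 171 176 [584.7  74.1]
223 171 176 [584.6  70.8]
224 171 176 [584.5  67.5]
225 170 176 [586.1  64.1]
226 170 176 [586.   60.8]
227 170 176 [585.9  57.5]
228 170 176 [585.8  54.2]
229 171 176 [584.1  50.9]
240 164 176 [614.   13.4] [570.4  14.3]
244 164 176 [613.7   0.2] [570.    1.2]
252 163 175 [616.3 -26.3] [572.7 -25.1]
256 163 175 [616.  -39.4] [572.3 -38.2]
260 163 181 [615.7 -52.6] [552.  -50.7]
264 162 181 [618.7 -65.9] [551.7 -63.8]
```

>>> apply_moves --commands '[0.25,0,0.22,0,0,0,-1,0.25,0,0.22,0,0,0,-1,0.25,0,0.22,0,0,0,-1,0.25,0,0.22,0,0,0,-1,0.31,-1,0.22,0,0,0,-1,0.36,-2,0.22,0,0,0,-1,0.41,-3,0.22,0,0,0,-1,0.47,-4,0.22,0,0,0,-1,0.52,-5,0.22,0,0,0,-1,0.57,-6,0.22,0,0,0,-1,0.57,-6,0.22,0,0,0,-1]'

```text
time_s: 8.55
position: [583.9, 151.6, 51.6]
eef_rot: [-0.512, 0.513, -0.487, 0.488]
contact_force: [0.1, -2.6, -9.1]
width: 25.9
```

```bash
python3 -c "
from h import *
st()"
```

```text
t 8.55 pos [583.9 151.6  51.6] F [ 0.1 -2.6 -9.1] M [-0.06 -0.1   0.07] w 25.9 jaw yaw 2.88 tool y [-0.001 -0.002 -1.   ] jawz -0.001
```

>>> apply_moves --commands '[0,0,0,0,0,0,-1,0,0,0,0,0,0,-1]'

```text
time_s: 8.72
position: [583.4, 155.8, 52.0]
eef_rot: [-0.513, 0.513, -0.487, 0.486]
contact_force: [0.1, 0.3, -7.5]
width: 25.6
```

```bash
python3 -c "
from h import *
st()"
```

```text
t 8.72 pos [583.4 155.8  52. ] F [ 0.1  0.3 -7.5] M [ 0.13 -0.04  0.01] w 25.6 jaw yaw 3.08 tool y [-0.  0. -1.] jawz -0.0
```

>>> apply_moves --commands '[-0.2,0,-0.18,0,0,0,-1,-0.2,0,-0.18,0,0,0,-1,-0.2,0,-0.18,0,0,0,-1,-0.15,-1,-0.18,0,0,0,-1,-0.12,-1.5,-0.18,0,0,0,-1,-0.09,-2,-0.18,0,0,0,-1,-0.07,-2.5,-0.18,0,0,0,-1,-0.04,-3,-0.18,0,0,0,-1,-0.04,-3,-0.18,0,0,0,-1]'

```text
time_s: 9.47
position: [583.4, 123.7, 50.2]
eef_rot: [-0.513, 0.513, -0.487, 0.487]
contact_force: [-0.3, -0.7, -5.8]
width: 25.7
```

```bash
python3 -c "
from h import *
st()"
```

```text
t 9.47 pos [583.4 123.7  50.2] F [-0.3 -0.7 -5.8] M [-0.04 -0.05  0.03] w 25.7 jaw yaw 2.98 tool y [-0.    -0.001 -1.   ] jawz -0.0
```

>>> apply_moves --commands '[0.02,-0.5,0,0,0,0,-1,0.05,-1,0,0,0,0,-1,0.08,-1.5,0,0,0,0,-1,0.11,-2,0,0,0,0,-1,0.13,-2.5,0,0,0,0,-1,0.16,-3,0,0,0,0,-1,0.19,-3.5,0,0,0,0,-1,0.22,-4,0,0,0,0,-1,0.24,-4.5,0,0,0,0,-1,0.26,-4.8,0,0,0,0,-1,0.26,-5,0,0,0,0,-1,0.26,-5,0,0,0,0,-1]'

```text
time_s: 10.47
position: [585.7, 74.1, 50.1]
eef_rot: [-0.512, 0.514, -0.486, 0.487]
contact_force: [0.1, -1.5, -10.8]
width: 25.7
```

```bash
python3 -c "
from h import *
st()"
```

```text
t 10.47 pos [585.7  74.1  50.1] F [  0.1  -1.5 -10.8] M [ 0.1  -0.06 -0.02] w 25.7 jaw yaw 3.02 tool y [-0.001 -0.001 -1.   ] jawz -0.001
```

>>> apply_moves --commands '[0.01,-0.1,0,0,0,0,-1,0.01,-0.2,0,0,0,0,-1,0.02,-0.3,0,0,0,0,-1,0.02,-0.4,0,0,0,0,-1,0.03,-0.5,0,0,0,0,-1,0.03,-0.6,0,0,0,0,-1,0.04,-0.7,0,0,0,0,-1,0.04,-0.7,0,0,0,0,-1]'

```text
time_s: 11.13
position: [586.3, 68.2, 50.3]
eef_rot: [-0.513, 0.513, -0.486, 0.487]
contact_force: [-0.1, 1.1, -11.1]
width: 25.9
```

```bash
python3 -c "
from h import *
st()"
```

```text
t 11.13 pos [586.3  68.2  50.3] F [ -0.1   1.1 -11.1] M [ 0.66 -0.06  0.  ] w 25.9 jaw yaw 3.08 tool y [ 0. -0. -1.] jawz 0.0
```

>>> apply_moves --commands '[0,-0.1,0,0,0,0,-1,0.01,-0.2,0,0,0,0,-1,0.01,-0.3,0,0,0,0,-1,0.02,-0.3,0,0,0,0,-1]'

```text
time_s: 11.47
position: [586.3, 65.1, 50.2]
eef_rot: [-0.513, 0.513, -0.486, 0.487]
contact_force: [-0.3, 1.9, -10.6]
width: 25.8
```

```bash
python3 -c "
from h import *
st()"
```

```text
t 11.47 pos [586.3  65.1  50.2] F [ -0.3   1.9 -10.6] M [ 0.54 -0.08  0.01] w 25.8 jaw yaw 3.07 tool y [-0.    -0.001 -1.   ] jawz -0.0
```

>>> apply_moves --commands '[0,-0.1,0,0,0,0,-1,0.01,-0.2,0,0,0,0,-1,0.01,-0.3,0,0,0,0,-1,0.02,-0.3,0,0,0,0,-1]'

```text
time_s: 11.8
position: [586.5, 62.3, 50.2]
eef_rot: [-0.513, 0.513, -0.486, 0.486]
contact_force: [-0.8, 1.9, -10.3]
width: 25.7
```

```bash
python3 -c "
from h import *
st()"
```

```text
t 11.80 pos [586.5  62.3  50.2] F [ -0.8   1.9 -10.3] M [ 0.6  -0.08 -0.03] w 25.7 jaw yaw 3.08 tool y [-0. -0. -1.] jawz -0.0
```

>>> apply_moves --commands '[0,-0.1,0,0,0,0,-1,0.01,-0.2,0,0,0,0,-1,0.01,-0.25,0,0,0,0,-1,0.01,-0.25,0,0,0,0,-1]'

```text
time_s: 12.13
position: [586.7, 59.9, 50.3]
eef_rot: [-0.513, 0.513, -0.486, 0.486]
contact_force: [1.3, 1.4, -10.9]
width: 25.6
```

>>> apply_moves --commands '[0,-0.1,0,0,0,0,-1,0.01,-0.2,0,0,0,0,-1,0.01,-0.25,0,0,0,0,-1,0.01,-0.25,0,0,0,0,-1]'

```text
time_s: 12.47
position: [586.8, 57.5, 50.3]
eef_rot: [-0.513, 0.513, -0.486, 0.486]
contact_force: [0.1, 2.0, -11.1]
width: 25.8
```

>>> apply_moves --commands '[0,-0.1,0,0,0,0,-1,0.01,-0.2,0,0,0,0,-1,0.01,-0.25,0,0,0,0,-1,0.01,-0.25,0,0,0,0,-1]'

```text
time_s: 12.8
position: [586.9, 54.8, 50.3]
eef_rot: [-0.513, 0.513, -0.486, 0.486]
contact_force: [-0.2, 1.0, -9.8]
width: 25.9
```

>>> apply_moves --commands '[0,-0.1,0,0,0,0,-1,0.01,-0.2,0,0,0,0,-1,0.01,-0.25,0,0,0,0,-1,0.01,-0.25,0,0,0,0,-1]'

```text
time_s: 13.13
position: [586.8, 54.8, 50.6]
eef_rot: [0.514, -0.513, 0.487, -0.485]
contact_force: [-0.2, 6.2, -10.2]
width: 26.1
```

>>> apply_moves --commands '[0.01,-0.1,0,0,0,0,-1,0.01,-0.2,0,0,0,0,-1,0.02,-0.3,0,0,0,0,-1,0.02,-0.3,0,0,0,0,-1]'

```text
time_s: 13.47
position: [586.8, 54.8, 50.9]
eef_rot: [0.516, -0.512, 0.487, -0.484]
contact_force: [-2.1, 11.6, -9.3]
width: 25.7
```

Home on the stop at y = 54.8: it stayed put as the push rose from 6 to 11.6 N, and the shoulder is about 82 mm deep. I'll ease off, let go and rise.

>>> apply_moves --commands '[-0.02,0.2,0,0,0,0,-1,-0.02,0.45,0,0,0,0,-1,-0.02,0.45,0,0,0,0,0.4,-0.02,0.45,0,0,0,0,0.4,-0.02,0.45,0,0,0,0,0.4,-0.02,0.45,0,0,0,0,0.4,-0.02,0.45,0,0,0,0,0.4,-0.02,0.45,3,0,0,0,0.4,-0.02,0.45,7,0,0,0,0.4,-0.02,0.45,9,0,0,0,0.2,-0.02,0.45,9,0,0,0,0.0]'

```text
time_s: 14.38
position: [590.5, 55.1, 145.7]
eef_rot: [0.516, -0.511, 0.484, -0.488]
contact_force: [1.0, 0.8, -0.3]
width: 51.7
```

```bash
python3 -c "
from h import *
s=st(); print(s['joint_pos'])"
```

```text
t 14.38 pos [590.5  55.1 145.7] F [ 1.   0.8 -0.3] M [-0.02 -0.09  0.01] w 51.7 jaw yaw 3.07 tool y [ 0.009  0.001 -1.   ] jawz 0.009
[ 0.29162253  0.45424133 -0.64178738  1.7720733   0.31736444  1.01090125
 -0.41641588]
```

>>> apply_moves --commands '[-13.1,-33,0,0,0,-0.7,0,-13.1,-33,0,0,0,-0.7,0,-13.1,-33,0,0,0,-0.7,0,-13.1,-33,0,0,0,-0.7,0,-13.1,-33,0,0,0,-0.7,0,-13.1,-33,0,0,0,-0.7,0,-13.1,-33,0,0,0,-0.7,0,-13.1,-33,0,0,0,-0.7,0,-13.1,-33,-3,0,0,-0.7,0,-13.1,-33,-5,0,0,-0.7,0,-13.1,-33,-5,0,0,-0.7,0,-13.1,-33,-5,0,0,-0.7,0]'

```text
time_s: 15.38
position: [455.1, -275.0, 89.5]
eef_rot: [0.315, -0.316, 0.634, -0.632]
contact_force: [-0.4, 0.8, 0.3]
width: 43.9
```

```bash
python3 - <<'E'
from h import *
np.set_printoptions(precision=1,suppress=True)
s=st(); snap("scene","scene6");snap("top","top6")
a=cv2.resize(cv2.imread("pics/top6.png")[155:225,230:340],(800,509),interpolation=cv2.INTER_CUBIC)
cv2.imwrite("pics/c6a.png",a)
a=cv2.imread("pics/top6.png")[155:220,235:280]; b=cv2.imread("pics/scene6.png")[130:215,140:260]
cv2.imwrite("pics/c6.png",np.hstack([cv2.resize(a,(270,390),interpolation=cv2.INTER_CUBIC),cv2.resize(b,(530,390),interpolation=cv2.INTER_CUBIC)]))
E
```

```text
t 15.38 pos [ 455.1 -275.    89.5] F [-0.4  0.8  0.3] M [-0.  -0.1 -0. ] w 43.9 jaw yaw -37.00 tool y [-0.  0. -1.] jawz -0.003
```

View pics/c6.png

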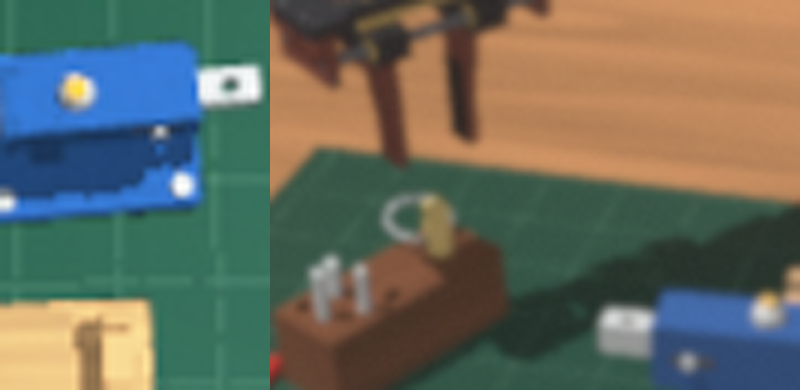

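The picture shows the tongue out of the rear of the socket with its hole at about (231,84). The open fingers stand above the pin, with tips at (398,163) and (467,140) and the pin top at (435,200).

```bash
python3 - <<'E'
from h import *
np.set_printoptions(precision=1,suppress=True)
T=lambda x,y:((x+.5)/6-.5+235,(y+.5)/6-.5+155)
S=lambda x,y:((x-270+.5)/4.4167-.5+140,(y+.5)/4.588-.5+130)
print("hole top",onz("top",*T(231,84.5),108),"scene",onz("scene",*S(630,322),108),tri(*S(630,322),*T(231,84.5)))
print("tongue end top",onz("top",*T(261,84),108))
for z in(119,121,123,125): print("tips",z,onz("scene",*S(434,152),z))
print("pin top scene",onz("scene",*S(436,202),88))
# dark centroid of hole in top
im=cv2.cvtColor(cv2.imread("pics/top6.png"),cv2.COLOR_BGR2GRAY).astype(float)
p=im[162:176,266:282]; print(p.astype(int))
# pin yellow centroid in first top image and the scene now
for n,f in(("top","top0"),("scene","scene6")):
    h=cv2.cvtColor(cv2.imread(f"pics/{f}.png"),cv2.COLOR_BGR2HSV); m=(h[...,0]>18)&(h[...,0]<34)&(h[...,1]>80)&(h[...,2]>90)
    nn,l,sts,c=cv2.connectedComponentsWithStats(m.astype(np.uint8))
    for i in range(1,nn):
        if sts[i,4]>5 and (np.linalg.norm(c[i]-proj(n,(457,-275,75)))<15): print(n,sts[i],c[i],onz(n,*c[i],88 if n=="top" else 70))
E
```

```text
hole top [596.4 -95.8 108. ] scene [596.2 -92.8 108. ] (array([596. , -94.4, 107.8]), np.float64(2.9331235181043587))
tongue end top [ 596.2 -112.4  108. ]
tips 119 [ 448.  -276.4  119. ]
tips 121 [ 451.4 -274.8  121. ]
tips 123 [ 454.9 -273.1  123. ]
tips 125 [ 458.4 -271.5  125. ]
pin top scene [ 458.2 -274.    88. ]
[[ 93  91  91 103  97  91  91  91  92  93  92  93  93  93  92  92]
 [106  99  93 103  96  91  91  91  92  93  92  92  92  93  93  92]
 [114 106  95 103  97  91  91  91  92  92  93  93  91  93  92  92]
 [113 106  95 103  97  91  91  91  92 113 121 121 102  92  92  92]
 [114 129 148 179 187 186 211 219 219 223 224 206 134  92  92  93]
 [113 143 216 236 238 236 223 210 228 242 245 230 148  92  92  93]
 [113 127 229 244 244 233 171 121 168 234 243 238 164  95 100 103]
 [113 113 226 243 242 216 136  98 153 232 243 243 172  95  99 101]
 [114 113 226 242 242 232 199 191 221 240 243 244 171  93  93  92]
 [114 114 198 229 224 221 209 196 204 208 199 196 136  92  93  93]
 [115 114 139 162 153 145 145 132 124 123 110 102  96  93  93  93]
 [114 114 108 100 105 100  96  96  95  94  94  93  93  93  93  94]
 [ 97  96  99  94  97  95  92  92  92  93  92  93  93  93  93  93]
 [ 64  65  82  91 100  96  92  93  93  92  93  92  93  92  93  94]]
top [324 207   7   6  30] [327.5 209.7] [ 456.4 -273.6   88. ]
scene [174 174   7  12  65] [177.3 179.4] [ 461.2 -274.3   70. ]
```

>>> apply_moves --commands '[0.05,0,-2,0,0,0,0,0.05,0,-4,0,0,0,0,0.05,0,-5,0,0,0,0,0.05,0,-5.35,0,0,0,0,0.05,0,-5.35,0,0,0,0,0.05,0,-5.35,0,0,0,-1,0.05,0,-5.35,0,0,0,-1,0.05,0,-5.35,0,0,0,-1,0.05,0,-5.35,0,0,0,-1,0.05,0,-5.35,0,0,0,-1,0.05,0,-5.35,0,0,0,-1,0.05,0,-5.35,0,0,0,-1]'

```text
time_s: 16.48
position: [456.8, -275.9, 37.2]
eef_rot: [-0.316, 0.315, -0.633, 0.633]
contact_force: [-0.6, -0.4, 3.8]
width: 13.9
```

```bash
python3 -c "
from h import *
st()"
```

```text
t 16.48 pos [ 456.8 -275.9   37.2] F [-0.6 -0.4  3.8] M [0.06 0.11 0.03] w 13.9 jaw yaw -37.02 tool y [ 0.001 -0.    -1.   ] jawz 0.001
```

>>> apply_moves --commands '[0,0,1,0,0,0,-1,0,0,3,0,0,0,-1,0,0,6,0,0,0,-1,0,0,9,0,0,0,-1,0,0,11,0,0,0,-1,0,0,11,0,0,0,-1,0,0,11,0,0,0,-1]'

```text
time_s: 17.07
position: [456.9, -276.1, 147.9]
eef_rot: [-0.316, 0.315, -0.632, 0.634]
contact_force: [-0.1, 0.2, -0.4]
width: 14.1
```

```bash
python3 - <<'E'
from h import *
np.set_printoptions(precision=1,suppress=True)
s=st(); snap("scene","scene7");snap("top","top7")
for n in("scene","top"):
    h=cv2.cvtColor(cv2.imread(f"pics/{n}7.png"),cv2.COLOR_BGR2HSV); m=(h[...,0]>18)&(h[...,0]<34)&(h[...,1]>80)&(h[...,2]>70)
    nn,l,sts,c=cv2.connectedComponentsWithStats(m.astype(np.uint8)); e=proj(n,s["position"]+[0,0,10]); print(n,e)
    for i in range(1,nn):
        if sts[i,4]>4 and np.linalg.norm(c[i]-e)<25: print(sts[i],c[i])
E
```

```text
t 17.07 pos [ 456.9 -276.1  147.9] F [-0.1  0.2 -0.4] M [ 0. -0. -0.] w 14.1 jaw yaw -37.03 tool y [ 0. -0. -1.] jawz 0.002
scene [174.4 152.3]
[172 139   6  26  72] [174.6 149.8]
top [332.7 207.3]
[327 206   3   2   5] [327.8 206.6]
```

>>> apply_moves --commands '[13.84,18.1,0,0,0,0.7,-1,13.84,18.1,0,0,0,0.7,-1,13.84,18.1,0,0,0,0.7,-1,13.84,18.1,0,0,0,0.7,-1,13.84,18.1,0,0,0,0.7,-1,13.84,18.1,0,0,0,0.7,-1,13.84,18.1,0,0,0,0.7,-1,13.84,18.1,0,0,0,0.7,-1,13.84,18.1,0,0,0,0.7,-1,13.84,18.1,0,0,0,0.7,-1]'

```text
time_s: 18.0
position: [593.5, -96.8, 145.8]
eef_rot: [-0.512, 0.513, -0.488, 0.487]
contact_force: [-0.1, -0.3, -1.3]
width: 13.9
```

```bash
python3 - <<'E'
from h import *
np.set_printoptions(precision=1,suppress=True)
s=st(); snap("scene","scene8");snap("top","top8")
print(proj("scene",(595.3,-95,108)),proj("scene",s["position"]+[0,0,-20]))
a=cv2.imread("pics/scene8.png")[150:220,190:260]; b=cv2.imread("pics/top8.png")[155:185,250:290]
cv2.imwrite("pics/c8.png",np.hstack([cv2.resize(a,(490,490),interpolation=cv2.INTER_CUBIC),cv2.resize(b,(300,490),interpolation=cv2.INTER_CUBIC)]))
E
```

```text
t 18.00 pos [593.5 -96.8 145.8] F [-0.1 -0.3 -1.3] M [-0.1 -0.1  0. ] w 13.9 jaw yaw 2.90 tool y [-0. -0. -1.] jawz -0.002
[220.4 199.5] [219.6 193.3]
```

View pics/c8.png

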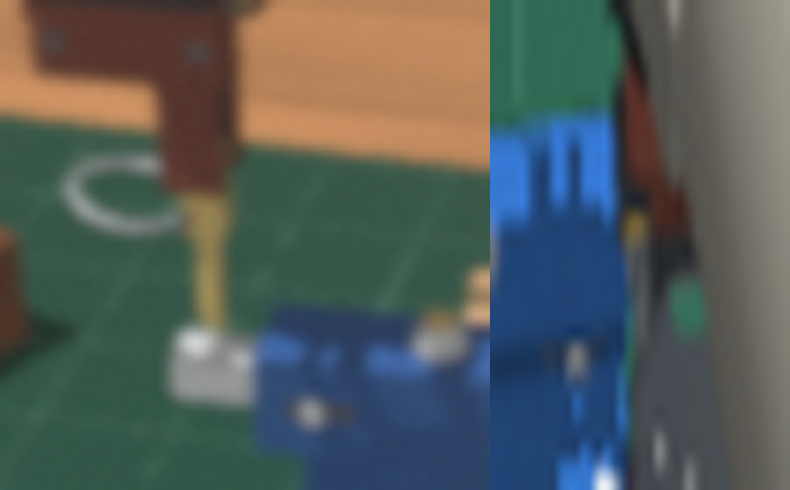

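Here the pin's shank stands over the tongue with its tip at about (211,325), and the ring points away from the socket (left). I'll let the arm settle and measure the pin against the hole in the same camera.

>>> apply_moves --commands '[0,0,0,0,0,0,-1,0,0,0,0,0,0,-1,0,0,0,0,0,0,-1]'

```text
time_s: 18.35
position: [594.7, -95.2, 146.9]
eef_rot: [-0.513, 0.513, -0.486, 0.487]
contact_force: [-0.5, 0.6, -0.1]
width: 13.7
```

```bash
cat > rel.py <<'E'
from h import *
import sys
np.set_printoptions(precision=2,suppress=True)
s=st(); f=sys.argv[1]; snap("scene",f)
h=cv2.cvtColor(cv2.imread(f"pics/{f}.png"),cv2.COLOR_BGR2HSV).astype(int)
m=(h[...,0]>14)&(h[...,0]<34)&(h[...,1]>95)&(h[...,2]>70); m[:,:210]=0;m[:,230:]=0;m[:170]=0;m[205:]=0
R=[]
for v in range(176,202):
    u=np.where(m[v])[0]
    if len(u)>1: w=h[v,u,1]-60.; R.append((v,u.mean(),len(u)))
print(np.array(R).T)
b,a=np.polyfit([r[0] for r in R],[r[1] for r in R],1); print("pin line slope",b,"u at v=199.5",a+b*199.5)
e1,e2=proj("scene",s["position"]+[0,0,-20]),proj("scene",s["position"]+[0,0,0]);print("TCP line slope",(e1-e2)[0]/(e1-e2)[1],"px/mm y",proj("scene",(595,-94,108))-proj("scene",(595,-95,108)))
E
python3 rel.py scene9; python3 - <<'E'
from h import *
g=cv2.cvtColor(cv2.imread("pics/scene6.png"),cv2.COLOR_BGR2GRAY).astype(int)
print(g[193:211,212:232])
E
```

```text
t 18.35 pos [594.7 -95.2 146.9] F [-0.5  0.6 -0.1] M [ 0.01 -0.06 -0.04] w 13.7 jaw yaw 3.05 tool y [ 0. -0. -1.] jawz 0.0
[[177.  178.  179.  180.  181.  182.  183.  184.  185.  186.  187.  188.
  189.  190.  191.  192.  193.  194.  195. ]
 [219.5 219.5 219.5 220.  220.  220.  219.5 220.  219.5 219.5 219.5 220.
  220.  220.  220.5 220.5 220.5 220.5 220.5]
 [  6.    6.    6.    5.    5.    5.    4.    3.    2.    2.    2.    3.
    3.    3.    2.    2.    2.    2.    2. ]]
pin line slope 0.05438596491228305 u at v=199.5 220.68157894736842
TCP line slope 0.05979644211774898 px/mm y [0.36 0.05]
[[ 46  45  47  47  47  47  46  45  47  46  45  46  47  47  49  52  61  70
   77  76]
 [ 47  46  46  46  47  48  47  48  46  47  47  48  49  47  48  56  72  87
   93  94]
 [ 46  47  48  50  59  60  58  56  55  54  55  53  51  50  51  63  80  94
  102 102]
 [ 47  46  54  71  90 101 100  94  89  88  85  83  76  69  65  72  86  98
  102 103]
 [ 48  51  70 107 140 158 158 149 146 143 143 136 127 115 101  93  95 100
  103 104]
 [ 51  59  93 142 183 200 198 189 179 180 185 187 180 166 142 116 103 102
 
[... 330 characters left out ...]
  77  77
   79  79]
 [ 73  89 117 142 150 150 150 150 151 152 153 152 149 135 108  83  73  72
   74  74]
 [ 76  90 116 141 150 150 151 152 151 151 152 150 147 132 107  83  73  73
   71  72]
 [ 76  87 111 134 146 149 149 148 148 149 150 150 144 131 105  83  72  73
   72  72]
 [ 75  81  98 115 128 133 134 135 136 140 142 143 140 127 105  82  72  72
   73  74]
 [ 73  77  83  93 101 105 106 108 110 115 121 122 121 114  97  79  72  72
   73  77]
 [ 74  74  76  79  83  84  83  83  84  89  92  94  94  92  82  74  71  71
   74  80]
 [ 75  76  77  80  80  78  76  75  75  75  76  77  77  75  74  72  72  72
   73  79]
 [ 75  77  80  81  79  77  75  75  76  76  74  74  75  74  72  73  72  72
   72  76]]
```

>>> apply_moves --commands '[0.05,-0.03,-0.3,0,0,0,-1,0.05,-0.03,-0.6,0,0,0,-1,0.05,-0.03,-0.9,0,0,0,-1,0.05,-0.03,-1.1,0,0,0,-1,0.05,-0.03,-1.3,0,0,0,-1,0.05,-0.03,-1.5,0,0,0,-1,0.05,-0.03,-1.5,0,0,0,-1,0.05,-0.03,-1.5,0,0,0,-1]'

```text
time_s: 19.07
position: [595.3, -95.0, 131.6]
eef_rot: [-0.513, 0.513, -0.486, 0.486]
contact_force: [-0.1, -0.1, -1.2]
width: 13.4
```

```bash
python3 -c "
from h import *
st()"
```

```text
t 19.07 pos [595.3 -95.  131.6] F [-0.1 -0.1 -1.2] M [ 0.02 -0.08 -0.03] w 13.4 jaw yaw 3.10 tool y [-0.  0. -1.] jawz -0.0
```

>>> apply_moves --commands '[0,0,-0.4,0,0,0,-1,0,0,-0.8,0,0,0,-1,0,0,-1.2,0,0,0,-1,0,0,-1.2,0,0,0,-1]'

```text
time_s: 19.4
position: [594.6, -95.1, 118.7]
eef_rot: [-0.513, 0.514, -0.487, 0.486]
contact_force: [-0.1, -0.2, -0.6]
width: 13.6
```

```bash
python3 -c "
from h import *
st()"
```

```text
t 19.40 pos [594.6 -95.1 118.7] F [-0.1 -0.2 -0.6] M [-0.05 -0.09  0.02] w 13.6 jaw yaw 3.09 tool y [-0.002  0.    -1.   ] jawz -0.002
```

>>> apply_moves --commands '[0,0,-0.4,0,0,0,-1,0,0,-0.8,0,0,0,-1,0,0,-1.2,0,0,0,-1,0,0,-1.6,0,0,0,-1,0,0,-2,0,0,0,-1,0,0,-2.4,0,0,0,-1,0,0,-2.6,0,0,0,-1,0,0,-2.7,0,0,0,-1,0,0,-2.7,0,0,0,-1,0,0,-2.7,0,0,0,-1]'

```text
time_s: 20.23
position: [595.4, -95.2, 93.3]
eef_rot: [-0.513, 0.513, -0.486, 0.486]
contact_force: [-2.5, -0.7, 4.5]
width: 13.4
```

```bash
python3 -c "
from h import *
st()"
```

```text
t 20.23 pos [595.4 -95.2  93.3] F [-2.5 -0.7  4.5] M [-0.14  0.51  0.02] w 13.4 jaw yaw 3.09 tool y [ 0. -0. -1.] jawz 0.0
```

The pin is seated: TCP z is 93.3 against 93.2 predicted, with +4.5 N. I'll release it and rise, then move behind the tongue, tilt the tool away from the pin head and shut the fingers.

>>> apply_moves --commands '[0,0,0.1,0,0,0,0,0,0,0.1,0,0,0,0,0,0,0.1,0,0,0,0,0,0,0.1,0,0,0,0,0,0,2,0,0,0,0,0,0,5,0,0,0,0,0,0,7,0,0,0,0,0,0,7,0,0,0,0]'

```text
time_s: 20.9
position: [598.3, -94.8, 167.3]
eef_rot: [0.515, -0.512, 0.484, -0.488]
contact_force: [1.2, 0.9, 0.9]
width: 43.9
```

>>> apply_moves --commands '[0.2,-1.5,0,0.1,0,0,-1,0.2,-3.2,0,0.2,0,0,-1,0.2,-3.2,0,0.3,0,0,-1,0.2,-3.2,0,0.35,0,0,-1,0.2,-3.2,0,0.35,0,0,-1,0.2,-3.2,0,0.35,0,0,-1,0.2,-3.2,0,0.35,0,0,-1,0.2,-3.2,0,0.35,0,0,-1,0.2,-3.2,0,0.35,0,0,-1]'

```text
time_s: 21.65
position: [597.6, -124.9, 163.5]
eef_rot: [0.596, -0.417, 0.562, -0.394]
contact_force: [0.4, -0.1, 0.3]
width: 0.5
```

```bash
python3 - <<'E'
from h import *
s=st(); print(np.round(s["position"]-33.5*Rotation.from_quat(s["eef_rot"],scalar_first=True).as_matrix()[:,1],1))
snap("scene","scene10")
a=cv2.imread("pics/scene10.png")[140:215,185:265]
cv2.imwrite("pics/c10.png",cv2.resize(a,(640,600),interpolation=cv2.INTER_CUBIC))
E
```

```text
t 21.65 pos [ 597.6 -124.9  163.5] F [ 0.4 -0.1  0.3] M [-0.34 -0.07  0.02] w 0.5 jaw yaw 3.11 tool y [-0.     0.342 -0.94 ] jawz 0.019
[ 597.7 -136.3  194.9]
```

View pics/c10.png

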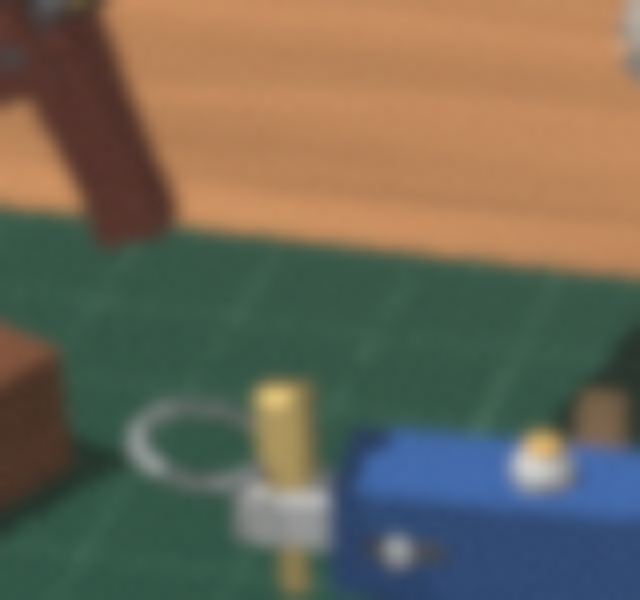

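The pin head sits on the tongue at (285,480), with the tip showing below. The ring stands out at (135,440) to the left, away from the socket, and the shut fingers are above its far side. Next I press it down.

>>> apply_moves --commands '[0,-0.1,-3,0,0,0,-1,0,-0.1,-5.5,0,0,0,-1,0,-0.1,-6.5,0,0,0,-1,0,-0.1,-7.3,0,0,0,-1,0,-0.1,-8,0,0,0,-1,0,-0.1,-8.6,0,0,0,-1,0,-0.1,-9.2,0,0,0,-1,0,-0.1,-9.2,0,0,0,-1]'

```text
time_s: 22.37
position: [597.3, -127.7, 70.4]
eef_rot: [0.595, -0.416, 0.564, -0.394]
contact_force: [0.2, -0.3, 0.9]
width: 0.3
```

```bash
cat > ring.py <<'E'
from h import *
import sys
s=st(); print("tip",np.round(s["position"]-33.5*Rotation.from_quat(s["eef_rot"],scalar_first=True).as_matrix()[:,1],1))
snap("scene",sys.argv[1]); h=cv2.cvtColor(cv2.imread(f"pics/{sys.argv[1]}.png"),cv2.COLOR_BGR2HSV).astype(int)[183:226,198:228]
for r in h: print("".join("Y" if 14<p[0]<34 and p[1]>95 and p[2]>70 else "#" if p[1]<60 and p[2]>110 else "+" if p[1]<85 and p[2]>85 else "r" if (p[0]<12 or p[0]>170) and p[1]>60 else "b" if 100<p[0]<130 and p[1]>100 else "." for p in r))
E
python3 ring.py scene11
```

```text
t 22.37 pos [ 597.3 -127.7   70.4] F [ 0.2 -0.3  0.9] M [-0.27 -0.09  0.  ] w 0.3 jaw yaw 2.92 tool y [-0.     0.343 -0.939] jawz 0.018
tip [ 597.3 -139.2  101.8]
rrrr..........................
rrrrr.........................
rrrrr..............+++++......
rrrrr.............++++++++....
rrrrrr...........++.YYY.+++...
rrrrrr..+.......++.YYYYYY++...
rrrrrrr.........++YYYYYYY++...
rrrrrrr..+......++YYYYYYY++...
rrrrrrrr........++YYYYYYY++...
rrrrrrrr........++.YYYYYY++...
rrrrrrrrr....++++++YYYYYY++...
rrrrrrrrr..++++++++YYYYYY++...
rrrrrrrrrr.++++++++YYYYYY+++..
rrrrrrrrrr.++++++++.YYYYY.++..
rrrrrrrrrr.+++...++.YYYYY.++.b
rrrrrrrrr.......++#+YYYYY.++.b
.rrrrrrr.......++###.YYYY+##.b
..rrr+........++####++..+###.b
....++++++++++++############+b
.+++########++++############+b
...+#########+++############+b
...++#######++++############+b
.....+++++++...+############+b
...............++###########+b
................++##########+b
.................+++++#####++b
....................++++.++.bb
.....................++.YY..bb
.....................++.YY+.bb
.....................++.YY+.bb
........................YY..bb
.............................b
..............................
..............................
..............................
..............................
..............................
..............................
..............................
..............................
..............................
..............................
..............................
```

>>> apply_moves --commands '[0,0,-0.5,0,0,0,-1,0,0,-1,0,0,0,-1,0,0,-1.5,0,0,0,-1,0,0,-2,0,0,0,-1,0,0,-2.3,0,0,0,-1,0,0,-2.4,0,0,0,-1,0,0,-2.4,0,0,0,-1]'

```text
time_s: 23.0
position: [596.9, -128.3, 46.1]
eef_rot: [0.595, -0.416, 0.564, -0.394]
contact_force: [0.4, 0.4, -0.4]
width: 0.7
```

```bash
python3 ring.py scene12
```

```text
t 23.00 pos [ 596.9 -128.3   46.1] F [ 0.4  0.4 -0.4] M [-0.32 -0.06  0.04] w 0.7 jaw yaw 2.90 tool y [-0.001  0.343 -0.939] jawz 0.018
tip [ 596.9 -139.8   77.6]
rr............................
rr............................
rr...................++++.....
rrr................++++++++...
rrr..+............++.YYY.+++..
rrrr.............++.YYYYYY++..
rrrr.............++YYYYYYY++..
rrrr.............++YYYYYYY++..
rrrrr............++YYYYYY.++..
rrrrr............++.YYYYY.++..
rrrrr..+.........++.YYYYYY++..
rrrrrr...........++.YYYYYY++..
rrrrrr...........++.YYYYYY++..
rrrrrrr..........+++YYYYYY++..
rrrrrrr.........++#+YYYYYY++.b
rrrrrrrr.......++###.YYYYY++.b
rrrrrrrr......++####+YYYY+##.b
rrrrrrrrr.....+######+..+###.b
rrrrrrrrr....++#############+b
rrrrrrrrrr..+++#############+b
rrrrrrrrrr..++##############+b
rrrrrrrrrr..++##############+b
.rrrrrrrrr..+###############+b
.rrrrrrrr..++###############+b
..rrrrrr...++++++###########+b
..........++++++++++++#####++b
.........+++++.....+.++.++..bb
..+.......++++........YYY+..bb
...........+..........YYY...bb
......................YYY...bb
.......................YY+..bb
.......................+.....b
..............................
..............................
..............................
..............................
..............................
..............................
..............................
..............................
..............................
..............................
..............................
```

```bash
python3 - <<'E'
from h import *
p=np.array([595.3,-95.3,108]);x=np.array([.054,-.9985,0]);z=np.array([0,0,1])
for th in(30,40,50,60,70,80,90):
    t=np.radians(th); print(th,(proj("scene",p+x*(6.5+44*np.cos(t))+z*(8-44*np.sin(t)))-[198,183]).round(1))
print("hinge",proj("scene",p+x*6.5+8*z)-[198,183],"head top",proj("scene",p+36*z)-[198,183],"tip",proj("scene",p-42*z)-[198,183])
E
```

```text
30 [ 6.3 19.4]
40 [ 8.  21.5]
50 [10.1 23.4]
60 [12.5 25. ]
70 [15.1 26.3]
80 [17.8 27.2]
90 [20.6 27.7]
hinge [19.7327013  13.68960789] head top [21.59267739  4.73436137] tip [23.10000329 29.77350547]
```

>>> apply_moves --commands '[0,0,0,0,0,0,-1,0,0,0,0,0,0,-1,0,0,0,0,0,0,-1,0,0,0,0,0,0,-1]'

```text
time_s: 23.38
position: [597.4, -128.1, 46.9]
eef_rot: [0.595, -0.416, 0.563, -0.394]
contact_force: [0.1, 0.1, -0.1]
width: 0.5
```

```bash
python3 ring.py scene13
```

```text
t 23.38 pos [ 597.4 -128.1   46.9] F [ 0.1  0.1 -0.1] M [-0.36 -0.08 -0.  ] w 0.5 jaw yaw 2.91 tool y [ 0.     0.343 -0.939] jawz 0.019
tip [ 597.4 -139.6   78.4]
rr............................
rr............................
rr..................+++++.....
rrr...............+++++++++...
rrr...............++.YYY.+++..
rrrr.............++.YYYYYY++..
rrrr.............++YYYYYYY++..
rrrr.............++YYYYYYY++..
rrrrr............++.YYYYYY++..
rrrrr............++.YYYYY.++..
rrrrrr.+.........++.YYYYY.++..
rrrrrr...........++.YYYYY.++..
rrrrrr...........++.YYYYYY++..
rrrrrrr..........++.YYYYYY++..
rrrrrrr..........+++YYYYYY++.b
rrrrrrrr........+###.YYYYY++.b
rrrrrrrr.......+####+YYYY+##.b
rrrrrrrrr......+#####+..+###.b
rrrrrrrrr......#############+b
rrrrrrrrrr.....+############+b
rrrrrrrrrr.....+############+b
rrrrrrrrrr.....+############+b
.rrrrrrrrr.....+############+b
.rrrrrrrr......++###########+b
..rrrrrr........+###########+b
................++##+##+###++b
.................++++++.++..bb
.................++++++YY...bb
.................++++++YY...bb
.................++++++YY...bb
......................+YY+..bb
.............................b
..............................
..............................
..............................
..............................
..............................
..............................
..............................
..............................
..............................
..............................
..............................
```

The ring has snapped shut: its far side is now at columns 17–22, rows 26–29, where the model puts 90° at (20.6,27.7). I'll back off clear.

>>> apply_moves --commands '[0,-1.5,0.5,0,0,0,-1,0,-3,2,0,0,0,-1,0,-4,5,0,0,0,-1,0,-6,8,-0.1,0,0,-1,0,-10,12,-0.2,0,0,-1,-2,-14,13,-0.35,0,0,-1,-4,-17,13,-0.35,0,0,-1,-5,-19,13,-0.35,0,0,-1,-5,-20,13,-0.35,0,0,-1,-5,-20,13,-0.35,0,0,-1,-5,-20,13,-0.35,0,0,-1]'

```text
time_s: 24.35
position: [547.2, -328.8, 176.9]
eef_rot: [0.513, -0.513, 0.487, -0.487]
contact_force: [0.3, -0.2, -0.3]
width: 0.4
```

```bash
python3 ring.py scene14; python3 - <<'E'
from h import *
snap("top","top14")
a,b=[cv2.imread(f"pics/{n}.png").astype(int) for n in("top6","top14")]
# bystanders unchanged: pixel change in their areas (top view)
for n,(u0,u1,v0,v1) in {"hammer":(108,175,158,222),"pliers":(343,363,153,192),"jars":(297,333,146,164)}.items():
    z=cv2.imread("pics/top0.png").astype(int); d=abs(b-z)[v0:v1,u0:u1].max(2); print(n,"changed px",(d>60).sum(),"of",d.size)
g=cv2.cvtColor(cv2.imread("pics/top14.png"),cv2.COLOR_BGR2HSV)[160:178,262:286]
print("stake tongue, top view:"); 
for r in g: print("".join("Y" if 14<p[0]<34 and p[1]>95 else "#" if p[1]<60 and p[2]>140 else "b" if 100<p[0]<130 and p[1]>100 else "." for p in r))
E
```

```text
t 24.35 pos [ 547.2 -328.8  176.9] F [ 0.3 -0.2 -0.3] M [-0.07 -0.08 -0.05] w 0.4 jaw yaw 2.98 tool y [ 0.     0.001 -1.   ] jawz 0.0
tip [ 547.2 -328.8  210.4]
..............................
..............................
....................+++++.....
..................+++++++++...
..................++.YYY.+++..
.................++.YYYYYY++..
.................++YYYYYYY++..
.................++YYYYYYY++..
..................+YYYYYYY++..
..................+YYYYYY.++..
...................YYYYYYY+...
..................+YYYYYYY+...
...................YYYYYYY+..b
..................+.YYYYYY...b
.................+++YYYYYY...b
.................###+YYYYY+..b
................+###+YYYY.#+.b
................#####+..+###.b
...............+############+b
................############+b
................############+b
................############+b
................+###########+b
................+###########+b
.................+##########+b
.................++++##+###++b
..................++.++.++..bb
...................+.+.YY+..bb
..................+++++YY+..bb
..................+++++Y.++.bb
.........
[... 249 characters left out ...]
....................
..............................
..............................
..............................
..............................
hammer changed px 0 of 4288
pliers changed px 290 of 780
jars changed px 0 of 648
stake tongue, top view:
........................
........................
bbbbb...................
bbbbbb......#...........
bbbbbb......#...........
bbbbbb....YYYYY.........
bbbbbb.##.YYYY.#........
bbbbbb###.YYYY###.......
bbbbbb###.YYYY###.......
bbbbbb.##.YYYY###.......
bbbbbb.##.YYY.###.......
bbbbbb.##.....###.......
bbbbbbb.................
bbbbbbb......#..........
bbbbbbb.................
bbbbbb..................
#bbbbb..................
#bbbbb..................
```

```bash
python3 - <<'E'
from h import *
z=cv2.imread("pics/top0.png").astype(int)
for n in("top5","top8"):
    d=abs(cv2.imread(f"pics/{n}.png").astype(int)-z)[153:192,343:363].max(2); print(n,"pliers changed",(d>60).sum())
z=cv2.imread("pics/scene6.png").astype(int);d=abs(cv2.imread("pics/scene14.png").astype(int)-z)[195:235,95:145].max(2);print("scene pliers changed",(d>60).sum())
print(arm.finish_job())
E
```

```text
top5 pliers changed 0
top8 pliers changed 0
scene pliers changed 0
the job is handed in; nothing more can be done
None
```

The job is done and handed in at about 24.5 s, well under the 67 s limit; no verdict was reported.

**What was done**
- **Stake:** I slid it into the socket until it came to rest on the stop, about 82 mm behind the mouth. It stayed put at y = 54.8 while the push rose from 6 to 11.6 N, far below the 40 N limit.
- **Pin:** It went down the cross hole with almost no force. The head seated at +4.5 N, within 0.1 mm of the predicted height, with the ring on the side away from the socket.
- **Ring:** I pressed its far side down with the shut fingers, and it snapped shut under the tongue.

**Last checks**
- The final pictures show the ring hanging shut around the tongue and the head on the tongue.
- The hammer and both jars are unchanged in the final top view.
- For the pliers, the final top view showed changed pixels (290 of 780). I put that down to the parked arm covering them. The final scene view and two earlier top views show no change there.

**What disagreed**
- The fingertips sit about 33 mm higher than the reported TCP. My first grasp therefore closed on air above the shank, without touching it, and I allowed for the offset from then on.
- The cameras and the arm disagreed by about 1 to 3 mm, which did not affect the fits.

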